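# Set the straightedge and hold the magnet key on

### The job

Lay the aluminium straightedge flat on the dark bed, flush against the near edge of the white panel and roughly centred along it, and let it go. Then take the key with the square head from the rack, ease it past the sticky pins until it is fully home in the key switch, and turn it a quarter turn clockwise (seen from above) to the stop, which switches on the bed's magnet. The switch springs back, so finish while still gripping the key and holding it turned; leave the other two keys and the clutter alone.

Things in the scene. Friction and masses are not known exactly. Their poses are not given: they have to be found in the camera images.
- straightedge: Loose aluminium straightedge, 0.22 kg: flat bar 60 wide (x) x 240 long (y) x 6 mm thick; along its middle stands a grip rib 14 wide (x) x 130 long (y), from 6 to 28 mm above the underside. Origin: centre of the underside; z up. Both long edges are alike. It starts lying askew on the dark bed, on the robot's side of the panel.
- bed: Dark steel magnetic bed, fixed: 260 x 260 x 12 mm, origin at the centre of its underside. A white panel, 100 deep (x) x 220 (y) x 8 mm thick, is fixed on its far half: near edge at x = +25 mm. A low aluminium stop (30 mm above the table) runs along the bed's far edge.
- panel_edge (a point): Middle of the white panel's straight near edge (the side facing the robot), at the height of the bed's top surface. x points from the edge across the panel (away from the robot), y along the edge, z up. Flush and centred: the straightedge's origin lies 30 mm from here at -x.
- key: The key to use, loose, 35 g, square black head up. Origin: on its axis, underside of the shoulder. Head 34 wide (x) x 9 thick (y), z = 10 to 42 mm; below it a neck 12 x 7 and shoulder 20 x 9 x 6 mm high. Steel blade 12 (x) x 5 (y), z = 0 to -27 mm, the last 8 mm tapering to 5 x 2. Alike after a half turn about z. Stands in one of the rack's three slots; lift straight out.
- rack: Pale wooden key rack, fixed: 170 (x) x 50 (y) x 38 mm high, origin at the centre of its underside. Three slots in its top at x = -55, 0 and +55 mm; a key stands in each, its shoulder resting on the top and its x along the rack's x. Which key is where varies.
- key_round: Another key, to be left alone: same blade, round black disc head 34 mm across. Origin and axes as for the key.
- key_tee: Another key, to be left alone: same blade, T-shaped black head, 42 mm wide at the top. Origin and axes as for the key.
- switch_box: Grey key switch box, fixed: 80 x 80 x 55 mm, origin at the centre of its underside. A brass lock cylinder, 27 mm across, stands 3 mm proud in the middle of its top.
- keyway (a point): Centre of the keyway's mouth on the lock cylinder's flat top, 58 mm above the table. z up, x along the keyway (the blade's width); turns with the cylinder. Slot 13.6 (x) x 6.1 (y), 32 mm deep. Two sticky spring pins, 11 and 20 mm down in its narrow ends, resist the blade by 2 to 10 N; push on with small wiggles. Home: shoulder on the face, key's origin at this point.
- plug (a joint): Turn of the lock cylinder, rad: 0 at rest (its start, held there by the spring), growing clockwise seen from above to the stop at 1.57. The spring and friction resist with 0.05 N m at rest to 0.13 N m at the stop and turn it back when the key is let go. The key has about 0.1 rad of play in the slot: turn the hand a little past 1.57.
- paint_jar: Bystander, loose, to be left alone: small orange paint jar, 60 mm across, 65 mm tall. Origin: centre of the underside.
- gel_jar: Bystander, loose, to be left alone: white gel jar with a black cap, 66 mm across, 70 mm tall. Origin: centre of the underside.
- ink_bottle: Bystander, loose, to be left alone: small blue ink bottle, 38 mm across, 85 mm tall. Origin: centre of the underside.
- tube_a: Bystander, loose, to be left alone: flat metal paint tube with white cap, about 107 x 36 x 16 mm. Origin: centre of the underside.
- tube_b: Bystander, loose, to be left alone: second paint tube, like the first. Origin: centre of the underside.
- palette_knife: Bystander, loose, to be left alone: palette knife, 200 mm long, lying flat. Origin: centre of the underside.
- brush: Bystander, loose, to be left alone: paint brush, 200 mm long, lying flat. Origin: centre of the underside.
There are look-alikes about, which are no part of the job. What is shaped like the straightedge but green is not meant.

How it is judged:
By the outcome, as a careful person would: the job done as asked, in the order asked, and still so for the second after the job is handed in, while the arm keeps its last pose, push and grip.
It also fails if it takes over 58 s, if anything falls off the work surface, if the arm or the gripper's body presses on something with over 40 N, if the wrist force passes 120 N, or if a joint passes its speed limit or range.

### The arm

A 6-joint arm with a two-finger parallel gripper is mounted at the origin on the work surface. World frame = base frame: x ahead of the robot, y to its left, z up, the work surface at z = 0. Lengths are in mm, angles in rad, forces in N, time in s.
With the tool pointing down it reaches from about 275 to 750 mm from the base axis. Payload 10.2 kg.
Tool frame: the origin (TCP) lies at the very end of the fingers, on their centre line; the grasp point (between the pads) lies 19 mm behind it; z points along the fingers, y is the line along which they close (so a half turn about z gives the same grasp; the last joint's range is limited). The gripper opens to 85 mm and grips with 20 to 120 N. Pads are 22 mm wide; open, the fingers measure 114 mm over their backs; the gripper's body (76 mm by 85 mm) begins 54 mm behind the grasp point. The pads swing forward as they close: fully open they stand 13 mm farther back than shut.
Start: joints at [1, 0.313, 1.498, -0, 1.331, -0.223], TCP at [178.949, 493.567, 231.294] pointing down, gripper open.
Joint ranges: [-2.94, 2.94], [-0.97, 2.17], [0.19, 2.56], [-1.23, 4.37], [0.02, 3.11], [-2.88, 2.88]. Speed limits (rad/s): [2.39, 2.39, 3.01, 3.14, 3.14, 3.14].

### API

Orientations are given as a unit quaternion [w, x, y, z].
In Python, from rig import * gives the robot as it stands. The module is installed in compiled form; this text tells all that it offers.
- The arm moves only by the shell command python3 -m crank 'ROWS' [FORCE]. ROWS is JSON, a list that holds one entry, the list of rows, each a list of 7 numbers: the shift along the tool's x, y, z in units of 25 mm (1.0 is 25 mm), then the turn, a rotation vector about the tool's x, y, z in units of 8 degrees (1.0 is 8 degrees), then the finger opening in mm, from 0 to 85.4. A call has exactly 8 rows; each row shifts and turns the commanded pose from where the row before left it, along the tool's axes as they then stand; what a row does not reach is not made up. A row lasts 1/10 s, in which the tool goes at most 50 mm and 8.59 degrees, less where a joint would pass 70% of its speed; a pose out of reach is approached as far as the arm can. A call is refused whole if a number of a shift passes 1 or a number of a turn 1, either way. A call with a gripper value outside its range is refused whole. The fingers move at their own pace and stop on an object; FORCE is the grip in N (left out, the last holds). Time passes only in rows, so rows that do not move let the fingers close, or fill a call up. It gives the time, the measured TCP pose, the force, the opening and the grip force at its end, in the units of the state.
- sense(): the state, without advancing time (a new reading comes with each control period).
- capture(name): name is "scene" or "top"; returns the picture (400x640x3 uint8, blue, green, red); there is no depth.
- camera_model(name): a dict with "fx", "fy", "cx", "cy" (pixels), "world_from_camera" (4x4, takes a point from camera to world coordinates). Camera axes: x right, y up, looking along -z (the intrinsics and any distortion apply to the point x, -y, -z); pixel columns grow to the right and rows downward; lengths in mm; the calibration is good to about 2 mm. A picture is of the moment at which its call begins. camera_model takes no time and is no camera call.
- finish_job(): hands the job in; it is judged then, once.
The state is a dict: "time_s": time; "joints": joint angles; "dq": joint speeds; "tau": joint torques, N m; "eef_pos": TCP position; "ee_rot": TCP orientation; "force": force on the tool from outside, world axes, zero at the start; "wrist_torque": the same for the moment, N m; "grip_width": opening from 0.0 (shut) to 1.0 (fully open); "grip_force": force on a finger pad.
Only numpy, scipy, OpenCV 4.12 (cv2) and the standard library are available. Lean on these libraries where they do the work, as an engineer would, in place of code of your own. Each camera call takes 0.05 s, during which the arm holds its last target. There are 200 camera calls.

## Working session

There is one attempt and no reset: what is moved stays moved. The work goes in short steps, Python scripts to look and compute and a shell command to move; the robot and the scene stay as the last step left them, time stands still between calls to the robot, and variables do not carry over. Pictures are saved under pics/ and viewed, at most 10 in all, crops included, and the job is handed in when it is done.

```bash
mkdir -p pics
python3 - <<'E'
from rig import *
import cv2,numpy as np
np.set_printoptions(precision=4,suppress=True)
for n in ("scene","top"):
    cv2.imwrite(f"pics/{n}0.png",capture(n)); m=camera_model(n); print(n,{k:(np.array(v) if k=="world_from_camera" else v) for k,v in m.items()})
print(sense())
E
```

```text
scene {'fx': 493.5247794182655, 'fy': 493.5247794182655, 'cx': 313.0029544362445, 'cy': 203.0517920239277, 'world_from_camera': array([[  -0.7603,   -0.397 ,    0.5142, 1229.0711],
       [   0.6496,   -0.4594,    0.6058,  756.5858],
       [  -0.0043,    0.7946,    0.6071,  876.9023],
       [   0.    ,    0.    ,    0.    ,    1.    ]])}
top {'fx': 507.3730810942176, 'fy': 507.3730810942176, 'cx': 314.764982701852, 'cy': 194.5581219169735, 'world_from_camera': array([[   0.0247,    0.995 ,   -0.097 ,  420.4982],
       [  -0.9997,    0.025 ,    0.0023,  -59.0034],
       [   0.0047,    0.0969,    0.9953, 1545.8026],
       [   0.    ,    0.    ,    0.    ,    1.    ]])}
{'time_s': 0.1, 'joints': array([ 0.9996,  0.3134,  1.4984, -0.    ,  1.331 , -0.2235]), 'dq': array([-0.0012, -0.0019, -0.0019, -0.0009, -0.0007, -0.0004]), 'tau': array([  0.0029, -41.2899, -26.0141,  -0.0001,   0.0031,  -0.    ]), 'eef_pos': array([178.8004, 493.3606, 230.7693]), 'ee_rot': array([-0.0002,  0.173 ,  0.9849, -0.0006]), 'force': array([ 0.1319, -0.2179, -0.0974]), 'wrist_torque': array([ 0.0051, -0.023 ,  0.0345]), 'grip_force': 0.0, 'grip_width': 0.9995587716130248}
```

View pics/scene0.png

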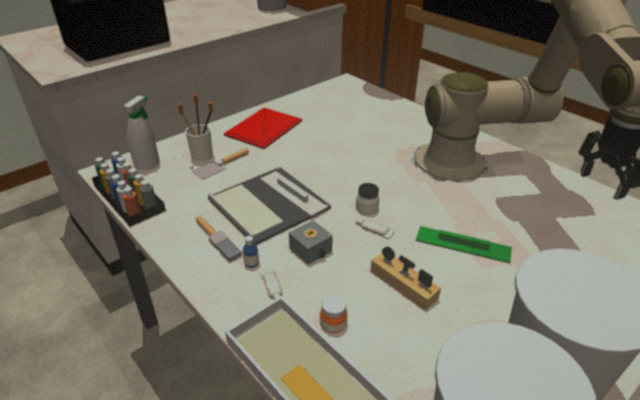

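View pics/top0.png

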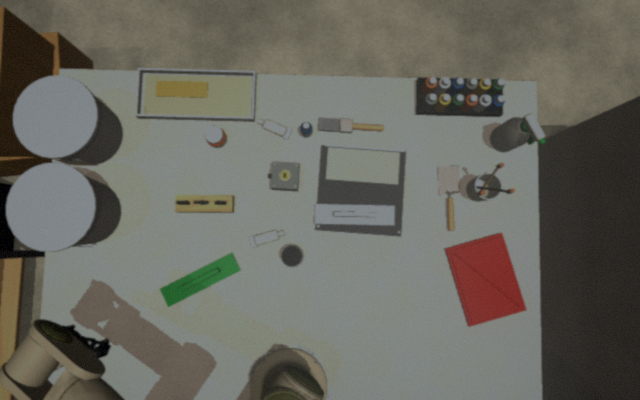

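Scene view: bed (270,205) with the straightedge (293,188), switch box (311,240), rack (405,277) with keys at (388,255), (407,265) and (425,277). The green look-alike is at (463,244). Top view: straightedge (355,215), panel (362,167), box (285,176), rack (205,203). I'll enlarge the keys and the bed.

Run:
```python
import cv2,numpy as np
s=cv2.imread("pics/scene0.png");t=cv2.imread("pics/top0.png")
r=lambda a,x,y,w,h,W,H:cv2.resize(a[y:y+h,x:x+w],(W,H),interpolation=cv2.INTER_CUBIC)
a=np.vstack([np.hstack([r(s,360,235,90,75,400,300),r(s,280,210,60,50,400,300)]),
 np.hstack([r(t,170,185,72,54,400,300),r(t,260,140,152,100,400,300)])])
cv2.imwrite("pics/crop0.png",a)
```

```text
(no output)
```

View pics/crop0.png

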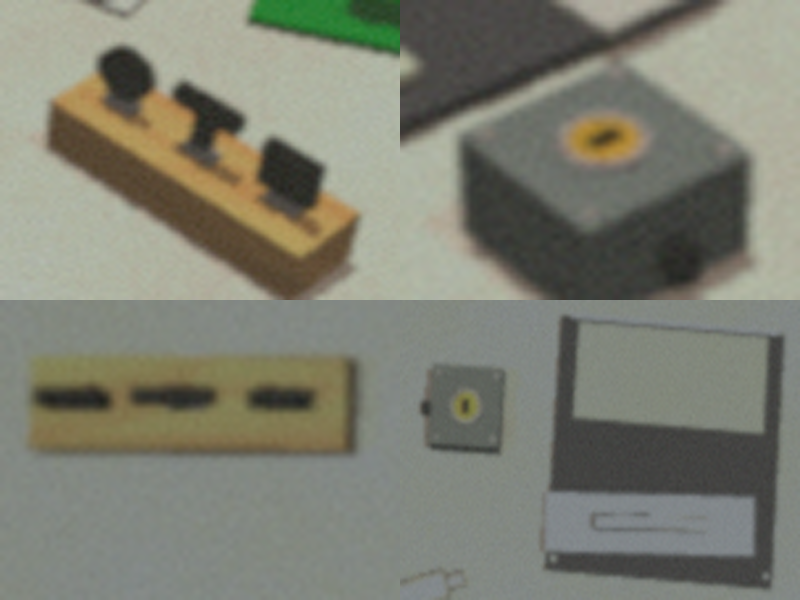

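Key candidates in the scene view: round disc (388,255), tee (407,265) and square head (425,277). The square one fits: it has a flat rectangular head. It sits at the rack's +y end, which is about (187,203) in the top view. The crop confirms this. The bare-aluminium bar at top (355,215) is the straightedge, not the green one. The keyway runs roughly vertical in the top image, along world x.

```bash
cat > h.py <<'E'
from rig import *
import cv2,numpy as np
np.set_printoptions(precision=2,suppress=True)
def avg(n,k=4): return np.mean([capture(n).astype(np.float32) for _ in range(k)],0).astype(np.uint8)
def ray(n,p):
    m=camera_model(n);T=np.array(m["world_from_camera"])
    d=T[:3,:3]@np.array([(p[0]-m["cx"])/m["fx"],-(p[1]-m["cy"])/m["fy"],-1]); return T[:3,3],d/np.linalg.norm(d)
def plane(n,p,z): o,d=ray(n,p); return o+d*(z-o[2])/d[2]
def proj(n,P):
    m=camera_model(n);T=np.array(m["world_from_camera"]);c=T[:3,:3].T@(np.array(P)-T[:3,3]); return np.array([m["cx"]-m["fx"]*c[0]/c[2],m["cy"]+m["fy"]*c[1]/c[2]])
def tri(ps,pt):
    (a,u),(b,v)=ray("scene",ps),ray("top",pt)
    s=np.linalg.lstsq(np.c_[u,-v],b-a,rcond=None)[0];P,Q=a+u*s[0],b+v*s[1]; return (P+Q)/2,np.linalg.norm(P-Q)
def blob(im,roi,f,up=4):
    "largest contour of a mask in roi (x,y,w,h); f takes hsv,bgr float arrays; returns contour in pixels"
    x,y,w,h=roi;c=cv2.resize(im[y:y+h,x:x+w],None,fx=up,fy=up,interpolation=cv2.INTER_CUBIC)
    k=f(cv2.cvtColor(c,cv2.COLOR_BGR2HSV).astype(int),c.astype(int)).astype(np.uint8)*255
    cs,_=cv2.findContours(k,cv2.RETR_EXTERNAL,cv2.CHAIN_APPROX_NONE);ct=max(cs,key=cv2.contourArea)
    return (ct[:,0,:]+.5)/up-.5+[x,y]
def cen(ct): m=cv2.moments(ct.astype(np.float32).reshape(-1,1,2)); return np.array([m["m10"]/m["m00"],m["m01"]/m["m00"]])
def quad(ct):
    h=cv2.convexHull(ct.astype(np.float32).reshape(-1,1,2)); return cv2.approxPolyN(h,4,ensure_convex=True)[0] if hasattr(cv2,"approxPolyN") else None
E
python3 - <<'E'
from h import *
S,T=avg("scene"),avg("top");cv2.imwrite("pics/S.png",S);cv2.imwrite("pics/T.png",T)
hs=cv2.cvtColor(S,cv2.COLOR_BGR2HSV);ht=cv2.cvtColor(T,cv2.COLOR_BGR2HSV)
for n,p in dict(panel=(240,208),panel2=(265,195),bed=(285,205),edge=(308,202),rib=(293,188),brass=(305,233),box=(300,240),wood=(380,265),woodside=(390,280),table=(350,225),key=(425,277)).items(): print("S",n,hs[p[1],p[0]])
for n,p in dict(panel=(362,167),bed=(362,195),edge=(330,215),bar2=(385,222),brass=(285,173),box=(275,180),wood=(205,195),key=(187,203),table=(260,220)).items(): print("T",n,ht[p[1],p[0]])
br=lambda h,b:(h[...,0]>14)&(h[...,0]<32)&(h[...,1]>110)&(h[...,2]>70)
cs,ct=blob(S,(290,222,40,28),br),blob(T,(270,160,30,30),br)
print(cen(cs),cen(ct),tri(cen(cs),cen(ct)),plane("scene",cen(cs),58),plane("top",cen(ct),58))
E
```

```text
S panel [ 33  40 178]
S panel2 [12 17 76]
S bed [23 14 74]
S edge [ 24  25 163]
S rib [ 33  19 159]
S brass [ 19 111 163]
S box [ 43  16 109]
S wood [ 20 131 164]
S woodside [ 16 101  86]
S table [ 34  24 178]
S key [34 43 48]
T panel [ 43  23 135]
T bed [40 11 67]
T edge [ 97  17 138]
T bar2 [103  17 138]
T brass [ 32 104  93]
T box [ 53  20 100]
T wood [ 26  67 130]
T key [30 34 38]
T table [ 55  11 136]
[310.11 232.74] [284.53 174.72] (array([621.85,  28.63,  58.07]), np.float64(0.6957535223207861)) [621.56  28.82  58.  ] [622.12  28.39  58.  ]
```

Run:
```python
from h import *
S,T=cv2.imread("pics/S.png"),cv2.imread("pics/T.png")
def show(n,q,z): 
    P=np.array([plane(n,p,z)[:2] for p in q]);c=P.mean(0);e=np.roll(P,-1,0)-P
    print(n,"px",q.round(1).tolist(),"\n c",c,"len",np.linalg.norm(e,axis=1),"ang",np.degrees(np.arctan2(e[:,1],e[:,0])));return P
bright=lambda h,b:h[...,2]>105
pt=blob(T,(322,142,82,50),bright);print("panel");show("top",quad(pt),20)
ps=blob(S,(205,170,130,75),lambda h,b:(h[...,2]>118)); 
# panel in scene: restrict to region left of bed strip
M=np.zeros(S.shape[:2],np.uint8);cv2.fillPoly(M,[np.array([[214,203],[258,177],[290,228],[250,240]])],255)
S2=S.copy();S2[M==0]=0
ps=blob(S2,(205,170,130,75),lambda h,b:(h[...,2]>118));show("scene",quad(ps),20)
print("bar")
bt=blob(T,(305,196,100,34),lambda h,b:(b[...,0]-b[...,2]>2)&(h[...,2]>100))
show("top",quad(bt),18)
print("box"); xt=blob(T,(264,155,40,40),lambda h,b:(h[...,2]<120)&(h[...,2]>50)); show("top",quad(xt),55)
print("rack"); wt=blob(T,(165,185,80,35),lambda h,b:(h[...,1]>45)&(h[...,2]>85)); show("top",quad(wt),38)
print("heads")
for x,w in ((173,23),(192,20),(211,18)):
    k=blob(T,(x,195,w,14),lambda h,b:h[...,2]<70,6);c=cen(k);print(c,cv2.minAreaRect(k.astype(np.float32)),plane("top",c,80)[:2])
for x,y,w,h_ in ((379,244,16,18),(397,254,19,19),(415,266,19,19)):
    k=blob(S,(x,y,w,h_),lambda h,b:(h[...,2]<75)&(h[...,1]<90),6);print("S",cen(k),k.min(0),k.max(0),quad(k).round(1).tolist())
print("slot")
k=blob(T,(279,167,12,16),lambda h,b:h[...,2]<75,8);print(len(k),cen(k),cv2.minAreaRect(k.astype(np.float32)))
k=blob(S,(303,227,14,12),lambda h,b:h[...,2]<90,8);print(len(k),cen(k),cv2.minAreaRect(k.astype(np.float32)))
c=lambda a,x,y,w,h,s:cv2.resize(a[y:y+h,x:x+w],None,fx=s,fy=s,interpolation=cv2.INTER_CUBIC)
for n,I,q in(("T",T,[pt,bt,xt,wt]),("S",S,[ps])):
    pass
A=cv2.resize(T[135:240,165:415],None,fx=3,fy=3,interpolation=cv2.INTER_CUBIC)
for q in(pt,bt,xt,wt): cv2.polylines(A,[((quad(q)-[165,135]+.5)*3).astype(int)],True,(0,0,255),1)
B=cv2.resize(S[165:250,205:340],None,fx=2,fy=2,interpolation=cv2.INTER_CUBIC)
cv2.polylines(B,[((quad(ps)-[205,165]+.5)*2).astype(int)],True,(0,0,255),1)
C=np.zeros((600,750,3),np.uint8);C[:315]=A;C[320:490,:270]=B;cv2.imwrite("pics/q.png",C)
```

```text
panel
top px [[405.1000061035156, 141.60000610351562], [397.3999938964844, 184.10000610351562], [325.70001220703125, 178.6999969482422], [321.29998779296875, 141.60000610351562]] 
 c [ 673.97 -204.81] len [133.25 217.76 114.92 256.13] ang [170.33  87.1    8.1  -88.53]
scene px [[283.20001220703125, 220.5], [249.8000030517578, 240.60000610351562], [215.89999389648438, 201.10000610351562], [242.89999389648438, 185.1999969482422]] 
 c [ 665.67 -191.78] len [116.6  206.05 104.32 211.62] ang [   4.1   -96.6  -171.73   87.13]
bar
top px [[394.70001220703125, 204.8000030517578], [394.1000061035156, 225.10000610351562], [314.6000061035156, 223.60000610351562], [315.20001220703125, 203.10000610351562]] 
 c [ 513.01 -184.16] len [ 61.36 239.2   61.74 240.45] ang [178.7   90.31  -0.13 -89.79]
box
top px [[300.1000061035156, 162.3000030517578], [298.79998779296875, 191.6999969482422], [269.3999938964844, 190.1999969482422], [263.70001220703125, 160.1999969482422]] 
 c [618.46  33.04] len [ 87.77  87.02  91.15 108.11] ang [179.08  88.56  12.45 -91.82]
rack
top px [[233.1999969482422, 194.60000610
[... 579 characters left out ...]
1999969482422], [386.5, 263.1000061035156], [381.5, 249.6999969482422], [387.6000061035156, 245.60000610351562]]
S [406.17 263.85] [399.25 255.92] [413.92 272.42] [[415.3999938964844, 264.79998779296875], [403.29998779296875, 274.79998779296875], [398.8999938964844, 257.6000061035156], [401.0, 255.5]]
S [424.65 278.02] [418.08 269.92] [431.75 284.42] [[431.8999938964844, 276.6000061035156], [430.3999938964844, 284.3999938964844], [416.8999938964844, 284.3999938964844], [419.8999938964844, 268.6000061035156]]
slot
41 [284.48 174.81] ((284.5, 174.8125), (2.25, 0.875), 90.0)
42 [310.28 232.47] ((310.2375183105469, 232.47503662109375), (1.0062305927276611, 2.6273796558380127), 63.43495178222656)
```

View pics/q.png

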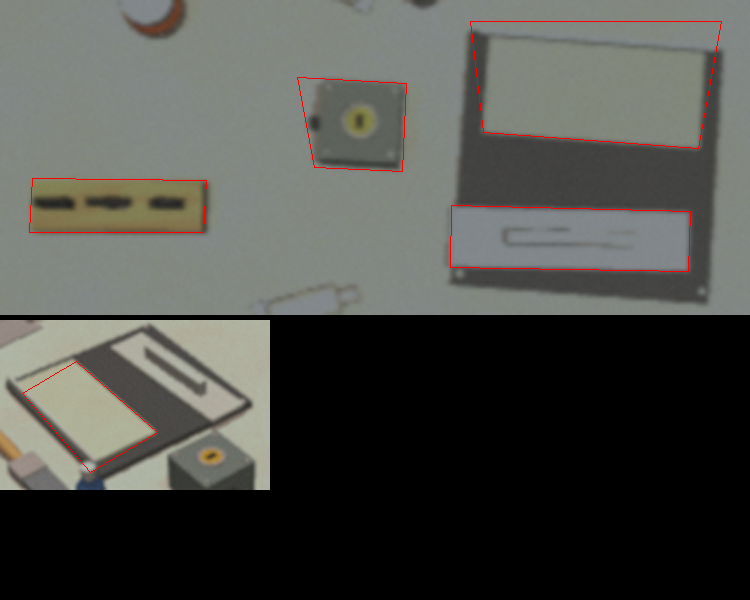

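The contours fit the bar, the rack and the panel's near edge. The panel's far side merged with the stop, and the box outline took in its button, so I'll use only the clean edges.

Run:
```python
from h import *
S,T=cv2.imread("pics/S.png"),cv2.imread("pics/T.png")
def ln(n,im,roi,f,a,b,z,tol=2.5):
    "fit line to contour points near segment a-b, lift to plane z"
    k=blob(im,roi,f);a,b=np.array(a,float),np.array(b,float);u=(b-a)/np.linalg.norm(b-a);L=np.linalg.norm(b-a)
    d=k-a;t=d@u;o=d@np.array([-u[1],u[0]]);k=k[(t>.1*L)&(t<.9*L)&(abs(o)<tol)]
    P=np.array([plane(n,p,z)[:2] for p in k]).astype(np.float32);vx,vy,x,y=cv2.fitLine(P,cv2.DIST_HUBER,0,.01,.01).ravel()
    s=np.sign(vy);print(n,len(k),"ang",np.degrees(np.arctan2(vy*s,vx*s)),"x at y=-185:",x+(-185-y)*vx/vy)
print("panel near edge z20")
ln("top",T,(322,142,82,50),lambda h,b:h[...,2]>102,(397.4,184.1),(325.7,178.7),20)
M=np.zeros(S.shape[:2],np.uint8);cv2.fillPoly(M,[np.array([[214,203],[258,177],[290,228],[250,240]])],255);S2=S.copy();S2[M==0]=0
ln("scene",S2,(205,170,130,75),lambda h,b:h[...,2]>125,(243,185.5),(283,220.5),20)
print("near-edge ends top/scene z20",plane("top",(397.4,184.1),20),plane("top",(325.7,178.7),20),plane("scene",(283.2,220.5),20),plane("scene",(242.9,185.2),20))
for z in (18,): 
    f=lambda h,b:(b[...,0]-b[...,2]>2)&(h[...,2]>100)
    ln("top",T,(305,196,100,34),f,(394.7,204.8),(315.2,203.1),z);ln("top",T,(305,196,100,34),f,(394.1,225.1),(314.6,223.6),z)
# bar in scene: corners
M=np.zeros(S.shape[:2],np.uint8);cv2.fillPoly(M,[np.array([[255,176],[279,164],[336,205],[312,216]])],255);S3=S.copy();S3[M==0]=0
k=blob(S3,(250,160,95,60),lambda h,b:h[...,2]>110);q=quad(k);print("scene bar q",q.tolist());P=np.array([plane("scene",p,18)[:2] for p in q]);print(P,P.mean(0))
print("key",tri((424.65,278.02),(182.87,202.31)),"tee",tri((406.17,263.85),(201.14,202.05)),"round",tri((387.88,253.46),(220.16,202.41)))
# expected px of head centre top/sides
C=lambda a,x,y,w,h,W,H:cv2.resize(a[y:y+h,x:x+w],(W,H),interpolation=cv2.INTER_CUBIC)
a=C(S,250,160,92,64,800,556)
cv2.imwrite("pics/barS.png",a)
```

```text
panel near edge z20
top 229 ang 87.13984 x at y=-185: 613.9795
scene 135 ang 87.15441 x at y=-185: 612.4318
near-edge ends top/scene z20 [ 607.29 -312.02   20.  ] [618.28 -94.44  20.  ] [616.08 -92.03  20.  ] [ 605.37 -303.42   20.  ]
top 254 ang 90.28073 x at y=-185: 542.8198
top 255 ang 90.19731 x at y=-185: 482.79453
scene bar q [[329.2185363769531, 205.67123413085938], [310.5384521484375, 215.45603942871094], [258.21612548828125, 178.08294677734375], [275.39093017578125, 170.1561279296875]]
[[ 474.73  -60.97]
 [ 543.68  -61.85]
 [ 546.96 -306.62]
 [ 480.5  -307.21]] [ 511.47 -184.16]
key (array([532.11, 322.9 ,  65.02]), np.float64(0.660522026776693)) tee (array([533.66, 268.61,  70.17]), np.float64(1.1104478393173853)) round (array([534.75, 213.81,  64.68]), np.float64(0.11213032279622606))
```

View pics/barS.png

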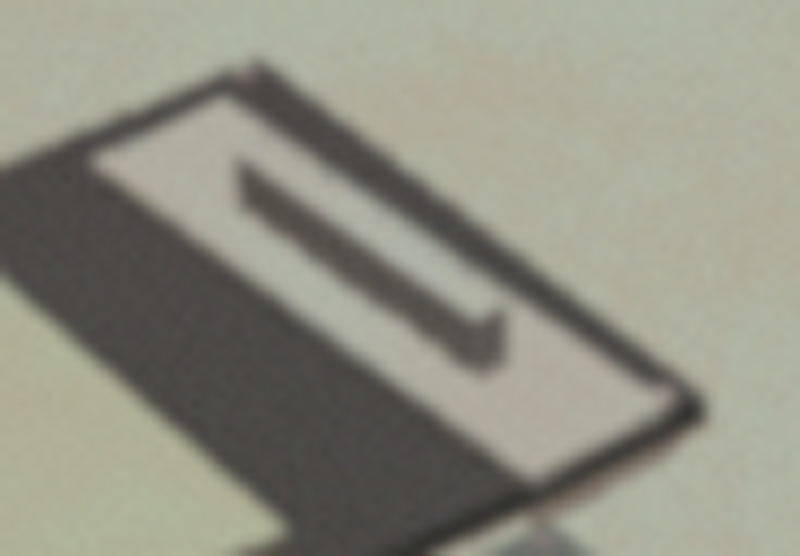

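The scene view shows the bar, with corners near (260,178), (275,171), (328,205) and (312,216). The rib's dark side runs from (278,181) to (307,202). It lies flat on the bed, with both views agreeing to 2 mm. The square key's head centre triangulates to z = 65 (expected 64), and the lock face to 58.1 (expected 58).

Next, a helper that converts a target into tool-axis units.

```bash
cat > to.py <<'E'
import sys;from h import *
from scipy.spatial.transform import Rotation as R
np.set_printoptions(precision=3,suppress=True)
def go(x,y,z,yaw):
    "units still to go to TCP (x,y,z), tool down, tool y axis at yaw deg (or +180, the nearer)"
    s=sense();w,a,b,c=s["ee_rot"];r=R.from_quat([a,b,c,w]);best=None
    a=np.radians(yaw);Y=np.array([np.cos(a),np.sin(a),0]);Z=np.array([0,0,-1.])
    t=R.from_matrix(np.c_[np.cross(Y,Z),Y,Z]);v=(r.inv()*t).as_rotvec()/np.radians(8)
    print("t",round(s["time_s"],2),"pos",s["eef_pos"],"yaw",np.degrees(np.arctan2(*r.as_matrix()[[1,0],1])),"tilt",r.as_matrix()[:2,2],"F",s["force"],"M",s["wrist_torque"],"w",s["grip_width"]*85.4,"g",s["grip_force"],"q",s["joints"])
    print("shift",r.as_matrix().T@(np.array([x,y,z])-s["eef_pos"])/25,"turn",v)
if __name__=="__main__": go(*map(float,sys.argv[1:]))
E
python3 to.py 512.5 -184.5 120 0.2
python3 -c "
from h import *
for P in((520,-120,40),(520,-250,40),(506,-120,40)): print(proj('scene',P),proj('top',P))"
```

```text
t 0.5 pos [178.957 493.557 231.262] yaw 70.07204125593742 tilt [ 0. -0.] F [-0.776  1.213 -0.4  ] M [0.046 0.049 0.001] w 85.63296999153582 g 0.0 q [ 1.     0.313  1.498 -0.     1.331 -0.223]
shift [-21.787 -20.951   4.453] turn [-0.     0.     8.734]
[303.61 196.31] [333.72 210.84]
[276.   176.79] [377.42 211.93]
[307.39 194.4 ] [333.62 215.55]
```

```bash
for i in 1; do python3 -m crank '[[[-0.9,-0.87,0.1,0,0,0,85],[-0.9,-0.87,0.1,0,0,0,85],[-0.9,-0.87,0.1,0,0,0,85],[-0.9,-0.87,0.1,0,0,0,85],[-0.9,-0.87,0.1,0,0,0,85],[-0.9,-0.87,0.1,0,0,0,85],[-0.9,-0.87,0.1,0,0,0,85],[-0.9,-0.87,0.1,0,0,0,85]]]'; python3 -m crank '[[[-0.9,-0.87,0.1,0,0,0,85],[-0.9,-0.87,0.1,0,0,0,85],[-0.9,-0.87,0.1,0,0,0,85],[-0.9,-0.87,0.1,0,0,0,85],[-0.9,-0.87,0.1,0,0,0,85],[-0.9,-0.87,0.1,0,0,0,85],[-0.9,-0.87,0.1,0,0,0,85],[-0.9,-0.87,0.1,0,0,0,85]]]'; done
python3 to.py 512.5 -184.5 120 0.2
```

```text
time_s: 1.3
eef_pos: [289.2, 267.5, 211.3]
ee_rot: [0.0, 0.173, 0.985, 0.0]
force: [1.8, 0.2, -0.3]
grip_width: 0.995
grip_force: 0.0
time_s: 2.1
eef_pos: [399.2, 42.4, 191.4]
ee_rot: [0.0, 0.173, 0.985, -0.0]
force: [0.7, 0.8, 1.7]
grip_width: 0.997
grip_force: 0.0
t 2.1 pos [399.23   42.413 191.361] yaw 70.06412445455327 tilt [ 0. -0.] F [0.676 0.751 1.663] M [ 0.034 -0.007  0.021] w 85.10602177184123 g 0.0 q [-0.188  0.078  1.897  0.     1.166 -1.411]
shift [-7.353 -6.988  2.857] turn [0.003 0.003 8.733]
```

```bash
python3 -m crank '[[[-0.92,-0.87,0.35,0,0,0,50],[-0.92,-0.87,0.35,0,0,0,50],[-0.92,-0.87,0.35,0,0,0,50],[-0.92,-0.87,0.35,0,0,0,50],[-0.92,-0.87,0.35,0,0,0,50],[-0.92,-0.87,0.35,0,0,0,50],[-0.92,-0.87,0.35,0,0,0,50],[-0.92,-0.87,0.35,0,0,0,50]]]'>/dev/null; python3 -m crank '[[[0,0,0,0,0,1,40],[0,0,0,0,0,1,40],[0,0,0,0,0,1,40],[0,0,0,0,0,1,40],[0,0,0,0,0,1,40],[0,0,0,0,0,1,40],[0,0,0,0,0,1,40],[0,0,0,0,0,1,40]]]'
python3 to.py 512.5 -184.5 22 0.2
```

```text
time_s: 3.7
eef_pos: [512.5, -182.6, 121.3]
ee_rot: [-0.0, 0.671, 0.742, 0.0]
force: [-0.4, 0.0, -0.2]
grip_width: 0.471
grip_force: 0.0
t 3.7 pos [ 512.484 -182.612  121.286] yaw 5.743680126682871 tilt [-0.  0.] F [-0.385  0.005 -0.195] M [ 0.028  0.011 -0.033] w 40.198124845778516 g 0.0 q [-0.558  0.464  1.584  0.     1.093 -0.658]
shift [-0.075 -0.007  3.971] turn [-0.    -0.     0.693]
```

```bash
python3 -m crank '[[[-0.07,0,0.8,0,0,0.69,40],[0,0,1,0,0,0,40],[0,0,1,0,0,0,40],[0,0,0.8,0,0,0,40],[0,0,0.37,0,0,0,40],[0,0,0,0,0,0,8],[0,0,0,0,0,0,8],[0,0,0,0,0,0,8]]]' 60; python3 -m crank '[[[0,0,0,0,0,0,8],[0,0,0,0,0,0,8],[0,0,0,0,0,0,8],[0,0,-0.2,0,0,0,8],[0,0,-0.2,0,0,0,8],[0,0,0,0,0,0,8],[0,0,0,0,0,0,8],[0,0,0,0,0,0,8]]]'
python3 to.py 582.5 -201 32 -2.86
```

```text
time_s: 4.5
eef_pos: [513.1, -184.6, 23.0]
ee_rot: [0.001, 0.704, 0.711, 0.0]
force: [0.2, -0.3, -1.2]
grip_width: 0.146
grip_force: 60.5
time_s: 5.3
eef_pos: [512.5, -184.3, 31.8]
ee_rot: [-0.0, 0.704, 0.71, -0.0]
force: [-0.3, 0.5, -1.9]
grip_width: 0.144
grip_force: 60.2
t 5.3 pos [ 512.496 -184.264   31.819] yaw 0.5500587626348435 tilt [-0.  0.] F [-0.318  0.538 -1.887] M [0.025 0.018 0.029] w 12.306473244859886 g 60.2323043346405 q [-0.56   0.593  1.65  -0.     0.899 -0.57 ]
shift [-0.696  2.794 -0.009] turn [-0.003 -0.002  0.426]
```

```bash
python3 -m crank '[[[0,0,0,0,0,0.43,8],[-0.13,0.52,0,0,0,0,8],[-0.13,0.52,0,0,0,0,8],[-0.13,0.52,0,0,0,0,8],[-0.13,0.52,0,0,0,0,8],[-0.13,0.5,0,0,0,0,8],[0,0,0.2,0,0,0,8],[0,0,0.17,0,0,0,8]]]'
python3 - <<'E'
from h import *
from to import go
go(582.5,-201,22.5,-2.86)
a=cv2.resize(capture("scene")[150:250,200:345],None,fx=4,fy=4,interpolation=cv2.INTER_CUBIC);cv2.imwrite("pics/p1.png",a)
E
```

```text
time_s: 6.1
eef_pos: [575.9, -203.6, 22.8]
ee_rot: [-0.0, 0.725, 0.689, -0.0]
force: [-15.2, 7.6, 49.9]
grip_width: 0.141
grip_force: 67.7
t 6.1 pos [ 575.918 -203.611   22.815] yaw -2.8781196419576043 tilt [-0.  0.] F [-15.181   7.56   49.857] M [ 1.11   2.39  -0.037] w 12.0482956048917 g 67.70812153816223 q [-0.531  0.723  1.434 -0.     0.985 -0.481]
shift [0.118 0.258 0.013] turn [-0.003 -0.002 -0.002]
```

View pics/p1.png

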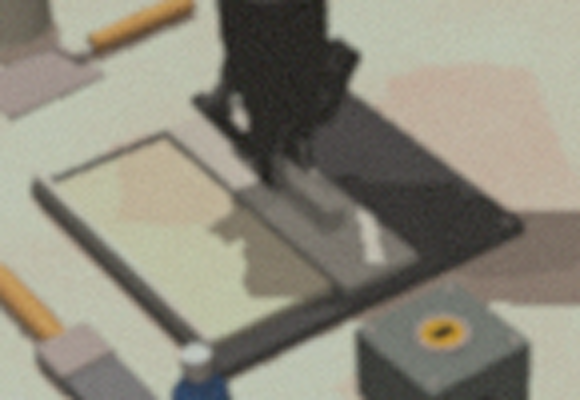

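The bar lies on the bed just short of the panel, with the dark gap line running from (170,135) to (340,290) in the crop. It is being pressed down at about 50 N, so I'll ease up and then slide it towards the edge.

```bash
python3 -m crank '[[[0,0,-0.02,0,0,0,8],[0,0,0,0,0,0,8],[0.05,0.03,0,0,0,0,8],[0.05,0.03,0,0,0,0,8],[0,0.03,0,0,0,0,8],[0,0.03,0,0,0,0,8],[0,0,0,0,0,0,8],[0,0,0,0,0,0,8]]]';python3 to.py 582.5 -201 22.5 -2.86
```

```text
time_s: 6.95
eef_pos: [579.4, -201.5, 23.2]
ee_rot: [-0.0, 0.725, 0.689, -0.0]
force: [-0.5, -0.2, -2.6]
grip_width: 0.144
grip_force: 60.3
t 6.95 pos [ 579.356 -201.46    23.243] yaw -2.8866542128765555 tilt [-0.  0.] F [-0.494 -0.184 -2.557] M [0.04  0.019 0.103] w 12.31303064487141 g 60.252753496170044 q [-0.525  0.726  1.426 -0.     0.99  -0.475]
shift [0.025 0.125 0.03 ] turn [-0.001 -0.    -0.003]
```

```bash
python3 -m crank '[[[0,0.025,0,0,0,0,8],[0,0.025,0,0,0,0,8],[0,0.025,0,0,0,0,8],[0,0.025,0,0,0,0,8],[0,0.025,0,0,0,0,8],[0,0,0,0,0,0,8],[0,0,0,0,0,0,8],[0,0,0,0,0,0,8]]]';python3 to.py 582.5 -201 22.5 -2.86
```

```text
time_s: 7.75
eef_pos: [582.5, -201.6, 23.3]
ee_rot: [-0.0, 0.725, 0.689, 0.0]
force: [-0.2, -0.5, -2.5]
grip_width: 0.149
grip_force: 60.2
t 7.75 pos [ 582.486 -201.623   23.312] yaw -2.890888256392078 tilt [0. 0.] F [-0.151 -0.533 -2.457] M [-0.05  -0.064  0.024] w 12.718570744820315 g 60.23838400840759 q [-0.523  0.732  1.415  0.     0.995 -0.473]
shift [ 0.025 -0.001  0.032] turn [ 0.    -0.    -0.004]
```

Not in contact yet, so I'll continue in small steps.

```bash
python3 -m crank '[[[0,0.02,0,0,0,0,8],[0,0.02,0,0,0,0,8],[0,0.02,0,0,0,0,8],[0,0,0,0,0,0,8],[0,0,0,0,0,0,8],[0,0,0,0,0,0,8],[0,0,0,0,0,0,8],[0,0,0,0,0,0,8]]]';python3 to.py 582.5 -201 22.5 -2.86
```

```text
time_s: 8.55
eef_pos: [583.0, -201.7, 23.3]
ee_rot: [-0.001, 0.725, 0.689, -0.001]
force: [-6.6, -1.3, 1.3]
grip_width: 0.145
grip_force: 60.9
t 8.55 pos [ 583.021 -201.715   23.272] yaw -2.867054606527395 tilt [-0.003  0.   ] F [-6.62  -1.28   1.266] M [-0.122  1.136  0.148] w 12.384762647277952 g 60.86433827877045 q [-0.522  0.734  1.411 -0.001  0.999 -0.472]
shift [ 0.028 -0.022  0.031] turn [-0.019 -0.002 -0.001]
```

```bash
python3 -m crank '[[[0,0,0.015,0,0,0,8],[0,0.03,0,0,0,0,8],[0,0.03,0,0,0,0,8],[0,0,0,0,0,0,8],[0,0,0,0,0,0,8],[0,0,0,0,0,0,8],[0,0,0,0,0,0,8],[0,0,0,0,0,0,8]]]';python3 to.py 582.5 -201 22.5 -2.86
```

```text
time_s: 9.35
eef_pos: [583.1, -201.7, 23.1]
ee_rot: [-0.003, 0.724, 0.689, -0.002]
force: [-15.6, 0.6, 9.2]
grip_width: 0.144
grip_force: 61.7
t 9.35 pos [ 583.089 -201.661   23.052] yaw -2.8501326165653977 tilt [-0.007  0.001] F [-15.613   0.642   9.156] M [-0.02   2.607  0.107] w 12.268434528985427 g 61.664185523986816 q [-0.522  0.736  1.407 -0.003  1.004 -0.471]
shift [ 0.025 -0.025  0.022] turn [-0.047 -0.007  0.001]
```

```bash
python3 -m crank '[[[0,-0.04,0,0,0,0,8],[0,0,0,0,0,0,40],[0,0,0,0,0,0,40],[0,0,0,0,0,0,40],[0,0,-0.2,0,0,0,40],[0,0,-0.8,0,0,0,40],[0,0,-1,0,0,0,40],[0,0,-1,0,0,0,40]]]';python3 -m crank '[[[0.5,-0.9,-1,0,0,0,40],[1,-1,-0.6,0,0,0,40],[1,-1,0,0,0,0,40],[1,-1,0,0,0,0,40],[1,-1,0,0,0,0,40],[1,-1,0,0,0,0,40],[1,-0.3,0,0,0,0,40],[1,0,0,0,0,0,40]]]'
python3 - <<'E'
from h import *
from to import go
go(532,322.5,125,0.8)
T=avg("top");S=avg("scene",3)
cv2.imwrite("pics/T2.png",T);cv2.imwrite("pics/S2.png",S)
cv2.imwrite("pics/p2.png",np.vstack([cv2.resize(T[140:240,305:415],(660,330),interpolation=cv2.INTER_CUBIC)[:,:],cv2.resize(S[160:250,200:345],None,fx=660/145,fy=3,interpolation=cv2.INTER_CUBIC)]))
f=lambda h,b:(b[...,0]-b[...,2]>2)&(h[...,2]>100)
k=blob(T,(310,170,95,40),f);q=quad(k);P=np.array([plane("top",p,18)[:2] for p in q]);e=np.roll(P,-1,0)-P;print(q.tolist(),P.mean(0),np.linalg.norm(e,axis=1),np.degrees(np.arctan2(e[:,1],e[:,0])))
E
```

```text
time_s: 10.15
eef_pos: [584.6, -201.7, 99.2]
ee_rot: [0.0, 0.725, 0.689, 0.0]
force: [-0.4, 1.0, -0.7]
grip_width: 0.47
grip_force: 0.0
time_s: 10.95
eef_pos: [438.4, -5.7, 138.6]
ee_rot: [0.0, 0.725, 0.689, 0.0]
force: [-0.6, -0.3, 0.0]
grip_width: 0.464
grip_force: 0.0
t 10.95 pos [438.433  -5.665 138.627] yaw -2.914378991047832 tilt [ 0.001 -0.   ] F [-0.582 -0.317  0.019] M [-0.022 -0.037 -0.026] w 39.64172844288477 g 0.0 q [-0.281  0.229  1.873  0.     1.039 -0.231]
shift [13.3    3.07   0.546] turn [ 0.007  0.002 -0.464]
[[400.8258972167969, 184.27659606933594], [399.61676025390625, 204.4290008544922], [319.91290283203125, 198.40098571777344], [321.5357666015625, 178.11553955078125]] [ 582.796 -200.629] [ 61.492 241.557  62.02  241.276] [177.062  87.095  -3.199 -93.03 ]
```

View pics/p2.png

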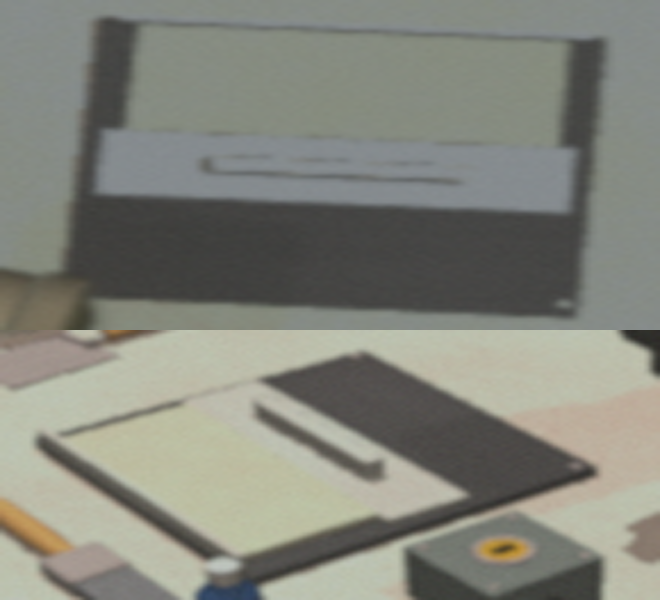

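The straightedge lies flush along the panel's near edge in both views, with no dark gap and yaw 87.0° against 87.1°. I'll check the centring numerically from the saved picture.

Run:
```python
from h import *
T=cv2.imread("pics/T2.png").astype(np.float32)
yx=np.array([np.cos(np.radians(-2.86)),np.sin(np.radians(-2.86))]);yy=np.array([-yx[1],yx[0]]);O=np.array([612.3,-202.5])
t=np.arange(-150,150,.5)
for nm,offs,z in(("panel",(20,35,50,65,80),20),("bar",(-8,-12,-45,-52),18)):
    for o in offs:
        px=np.array([proj("top",(*(O+yx*o+yy*s),z)) for s in t],np.float32)
        v=cv2.remap(T,px[:,0].reshape(1,-1),px[:,1].reshape(1,-1),cv2.INTER_LINEAR)[0]@np.array([1,1,1])/3
        g=np.gradient(cv2.GaussianBlur(v.reshape(1,-1),(0,0),4)[0]);a=t[(t<-85)&(t>-128)],g[(t<-85)&(t>-128)];b=t[(t>85)&(t<128)],g[(t>85)&(t<128)]
        l,r=a[0][a[1].argmax()],b[0][b[1].argmin()];print(nm,o,l,r,"mid",(l+r)/2,"len",r-l)
```

```text
panel 20 -110.5 110.0 mid -0.25 len 220.5
panel 35 -110.5 110.0 mid -0.25 len 220.5
panel 50 -110.5 109.5 mid -0.5 len 220.0
panel 65 -111.0 110.0 mid -0.5 len 221.0Traceback (most recent call last):
  File "<stdin>", line 7, in <module>
  File "h.py", line 10, in proj
    m=camera_model(n);T=np.array(m["world_from_camera"]);c=T[:3,:3].T@(np.array(P)-T[:3,3]); return np.array([m["cx"]-m["fx"]*c[0]/c[2],m["cy"]+m["fy"]*c[1]/c[2]])
ValueError: time passes only in moves, steps and waits
```

The panel's middle is within 0.5 mm of my estimate and the bar's centre is about 1 mm from it, so the bar is placed. On to the key.

```bash
python3 -m crank '[[[0.95,0.22,0,0,0,-0.46,40],[0.95,0.22,0,0,0,0,40],[0.95,0.22,0,0,0,0,40],[0.95,0.22,0,0,0,0,40],[0.95,0.22,0,0,0,0,40],[0.95,0.22,0,0,0,0,40],[0.95,0.22,0,0,0,0,40],[0.95,0.22,0,0,0,0,40]]]' >/dev/null;python3 -m crank '[[[0.95,0.22,0,0,0,0,40],[0.95,0.22,0,0,0,0,40],[0.95,0.22,0,0,0,0,40],[0.95,0.22,0,0,0,0,40],[0.95,0.22,0,0,0,0,40],[0.95,0.22,0.2,0,0,0,40],[0,0,0.5,0,0,0,40],[0,0,0.5,0,0,0,40]]]'; python3 to.py 532 322.5 50 0.8
```

```text
time_s: 12.9
eef_pos: [513.1, 325.8, 106.7]
ee_rot: [-0.0, 0.702, 0.712, -0.0]
force: [0.2, 0.3, 0.1]
grip_width: 0.467
grip_force: 0.0
t 12.9 pos [513.147 325.808 106.683] yaw 0.780830599953691 tilt [-0.001 -0.   ] F [0.154 0.267 0.051] M [-0.03  -0.019 -0.045] w 39.84684977048631 g 0.0 q [ 0.373  0.608  1.388 -0.     1.146  0.36 ]
shift [-0.141  0.754  2.267] turn [-0.005  0.003 -0.002]
```

```bash
python3 -m crank '[[[-0.14,0.75,0,0,0,0,40],[0,0,0.6,0,0,0,40],[0,0,0.8,0,0,0,40],[0,0,0.6,0,0,0,40],[0,0,0.27,0,0,0,40],[0,0,0,0,0,0,25],[0,0,0,0,0,0,20],[0,0,0,0,0,0,15]]]' 30 >/dev/null; python3 -m crank '[[[0,0,0,0,0,0,4],[0,0,0,0,0,0,4],[0,0,0,0,0,0,4],[0,0,0,0,0,0,4],[0,0,0,0,0,0,4],[0,0,0,0,0,0,4],[0,0,0,0,0,0,4],[0,0,0,0,0,0,4]]]' 30; python3 to.py 532 322.5 50 0.8
```

```text
time_s: 14.5
eef_pos: [532.2, 323.4, 52.0]
ee_rot: [0.0, 0.702, 0.712, 0.001]
force: [-2.0, -1.1, 5.4]
grip_width: 0.1
grip_force: 33.6
t 14.5 pos [532.161 323.433  52.004] yaw 0.8000302055614453 tilt [0.001 0.   ] F [-2.032 -1.068  5.375] M [-0.104  0.301  0.017] w 8.560274624580932 g 33.64758789539337 q [ 0.358  0.704  1.379 -0.     1.058  0.344]
shift [-0.037 -0.007  0.08 ] turn [ 0.008 -0.003  0.   ]
```

```bash
python3 -m crank '[[[0,0,-0.1,0,0,0,4],[0,0,-0.2,0,0,0,4],[0,0,-0.4,0,0,0,4],[0,0,-0.5,0,0,0,4],[0,0,-0.6,0,0,0,4],[0,0,-0.6,0,0,0,4],[0,0,-0.6,0,0,0,4],[0,0,0,0,0,0,4]]]' 70
python3 - <<'E'
from h import *
from to import go
go(621.9,28.6,110,-1.2+90)
S,T=avg("scene",2),avg("top",2);cv2.imwrite("pics/S3.png",S);cv2.imwrite("pics/T3.png",T)
p=proj("scene",(532,323,80)).astype(int);q=proj("top",(532,323,80)).astype(int);print(p,q)
cv2.imwrite("pics/k.png",np.hstack([cv2.resize(S[p[1]-35:p[1]+35,p[0]-35:p[0]+35],(400,400),interpolation=cv2.INTER_CUBIC),cv2.resize(T[q[1]-35:q[1]+35,q[0]-35:q[0]+35],(400,400),interpolation=cv2.INTER_CUBIC)]))
E
```

```text
time_s: 15.3
eef_pos: [532.9, 323.7, 129.3]
ee_rot: [0.001, 0.702, 0.712, 0.002]
force: [-0.2, 0.2, -0.4]
grip_width: 0.09
grip_force: 69.4
t 15.3 pos [532.899 323.715 129.338] yaw 0.7966110836607676 tilt [0.005 0.002] F [-0.227  0.176 -0.449] M [ 0.013 -0.017  0.012] w 7.6696147067431095 g 69.4456672668457 q [0.358 0.613 1.315 0.    1.208 0.344]
shift [-11.854   3.392   0.769] turn [  0.036   0.016 -11.   ]
[425 273] [181 201]
```

View pics/k.png

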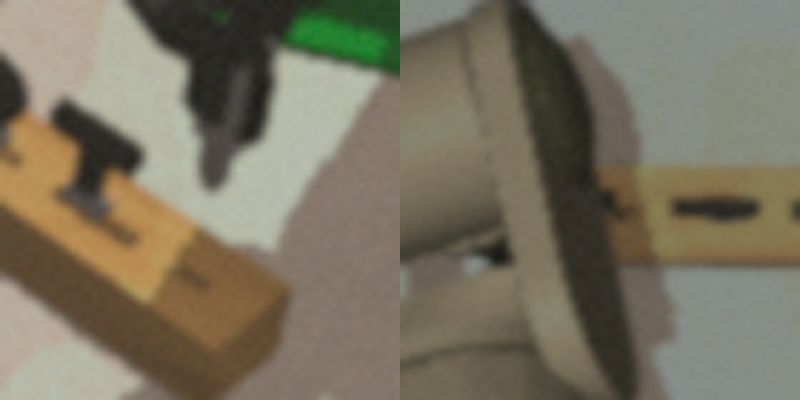

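The square key is held with its blade straight down (tip at scene (427,270)), and its slot at (425,285) is empty. The other two keys are untouched. Moving to the switch, raised a little to clear the tee.

```bash
python3 -m crank '[[[-0.3,0.1,-0.6,0,0,0,4],[-0.9,0.26,-0.2,0,0,0,4],[-0.9,0.26,0,0,0,0,4],[-0.9,0.26,0,0,0,0,4],[-0.9,0.26,0,0,0,0,4],[-0.9,0.26,0,0,0,0,4],[-0.9,0.26,0,0,0,0,4],[-0.9,0.26,0,0,0,0,4]]]'>/dev/null; python3 -m crank '[[[-0.9,0.26,0,0,0,0,4],[-0.9,0.26,0,0,0,0,4],[-0.9,0.26,0,0,0,0,4],[-0.9,0.26,0,0,0,0,4],[-0.9,0.26,0,0,0,0,4],[-0.75,0.2,0,0,0,0,4],[0,0,0,0,0,-1,4],[0,0,0,0,0,-1,4]]]' >/dev/null; python3 -m crank '[[[0,0,0,0,0,-1,4],[0,0,0,0,0,-1,4],[0,0,0,0,0,-1,4],[0,0,0,0,0,-1,4],[0,0,0,0,0,-1,4],[0,0,0,0,0,-1,4],[0,0,0,0,0,-1,4],[0,0,0,0,0,-1,4]]]'; python3 to.py 621.9 28.6 105 88.8
```

```text
time_s: 17.9
eef_pos: [621.5, 27.8, 146.6]
ee_rot: [0.0, 0.077, 0.997, -0.0]
force: [0.9, 0.0, -0.9]
grip_width: 0.089
grip_force: 69.4
t 17.9 pos [621.478  27.794 146.592] yaw 81.12075491539342 tilt [ 0. -0.] F [ 0.855  0.002 -0.938] M [ 0.027  0.034 -0.032] w 7.565227155974491 g 69.42949533462524 q [-0.143  0.596  1.297 -0.     1.249 -1.559]
shift [-0.012  0.034  1.664] turn [-0.    0.   -0.96]
```

```bash
python3 -m crank '[[[0.01,0.03,0.3,0,0,-0.96,4],[0,0,0.3,0,0,0,4],[0,0,0.3,0,0,0,4],[0,0,0.3,0,0,0,4],[0,0,0.3,0,0,0,4],[0,0,0,0,0,0,4],[0,0,0,0,0,0,4],[0,0,0,0,0,0,4]]]'
python3 - <<'E'
from h import *
from to import go
go(621.6,28.6,100,88.8)
S=avg("scene",4);cv2.imwrite("pics/S4.png",S);T=avg("top",2)
print(proj("scene",(622,28.6,58)),proj("scene",(622,28.6,68)))
cv2.imwrite("pics/k4.png",np.hstack([cv2.resize(S[200:260,285:335],(500,600),interpolation=cv2.INTER_CUBIC),cv2.resize(T[150:200,265:305],(300,600),interpolation=cv2.INTER_CUBIC)]))
E
```

```text
time_s: 18.7
eef_pos: [621.5, 29.0, 109.1]
ee_rot: [0.0, 0.013, 1.0, -0.0]
force: [-0.8, -0.6, -0.2]
grip_width: 0.091
grip_force: 69.4
t 18.7 pos [621.531  28.976 109.087] yaw 88.45516913996417 tilt [ 0.001 -0.   ] F [-0.787 -0.614 -0.173] M [-0.04   0.006 -0.024] w 7.7524326467868185 g 69.42713141441345 q [-0.141  0.634  1.336 -0.     1.171 -1.685]
shift [-0.003 -0.015  0.363] turn [-0.001  0.005 -0.043]
[309.923 232.766] [309.891 229.76 ]
```

View pics/k4.png

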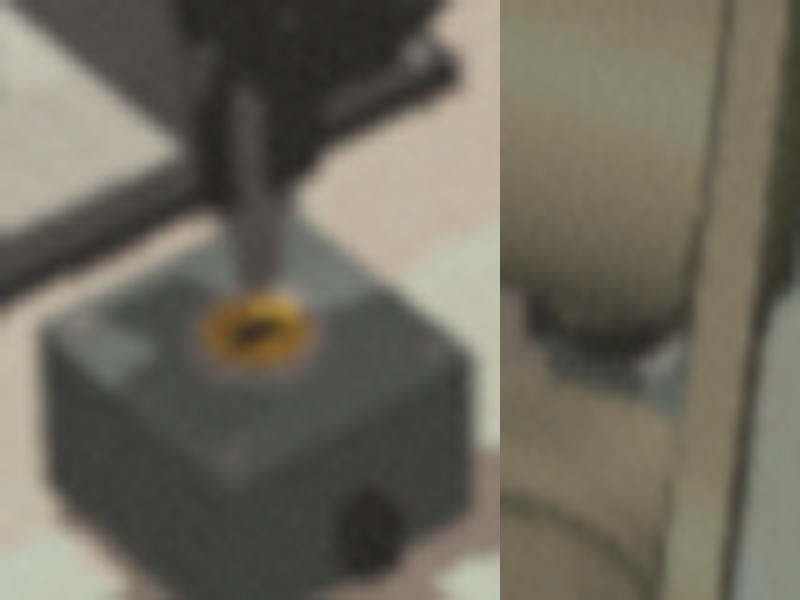

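The blade tip at crop (258,295) sits straight above the slot at (255,330), matching the predicted 3 px offset in the scene view. Descending.

```bash
python3 -m crank '[[[0,-0.01,0.1,0,0,0,4],[0,0,0.1,0,0,0,4],[0,0,0.1,0,0,0,4],[0,0,0.08,0,0,0,4],[0,0,0.08,0,0,0,4],[0,0,0.08,0,0,0,4],[0,0,0.06,0,0,0,4],[0,0,0,0,0,0,4]]]'; python3 to.py 621.6 28.6 72 88.8
```

```text
time_s: 19.8
eef_pos: [621.2, 28.8, 93.4]
ee_rot: [-0.0, 0.013, 1.0, 0.0]
force: [0.5, -0.6, 0.1]
grip_width: 0.092
grip_force: 69.4
t 19.8 pos [621.203  28.782  93.425] yaw 88.47458486156586 tilt [-0.  0.] F [ 0.526 -0.576  0.103] M [-0.025  0.021  0.047] w 7.889775344686724 g 69.42621946334839 q [-0.142  0.652  1.35  -0.     1.14  -1.686]
shift [-0.016 -0.007  0.857] turn [ 0.    -0.003 -0.041]
```

The tip is about 6 mm into the slot with no force. I'll push on with small wiggles.

```bash
python3 -m crank '[[[0,0,0.05,0,0,0.1,4],[0,0,0.05,0,0,-0.2,4],[0,0,0.05,0,0,0.2,4],[0,0,0.05,0,0,-0.2,4],[0,0,0.05,0,0,0.2,4],[0,0,0.05,0,0,-0.1,4],[0,0,0,0,0,0,4],[0,0,0,0,0,0,4]]]'; python3 to.py 621.6 28.6 72 88.8
```

```text
time_s: 20.6
eef_pos: [621.3, 28.7, 86.2]
ee_rot: [-0.0, 0.013, 1.0, -0.0]
force: [0.9, 0.3, -1.1]
grip_width: 0.088
grip_force: 69.4
t 20.6 pos [621.309  28.741  86.163] yaw 88.4761980459121 tilt [-0. -0.] F [ 0.883  0.334 -1.057] M [-0.025 -0.052  0.082] w 7.530006355418828 g 69.41712856292725 q [-0.142  0.66   1.356 -0.     1.125 -1.686]
shift [-0.012 -0.005  0.567] turn [-0.   -0.   -0.04]
```

```bash
python3 -m crank '[[[0,0,0.05,0,0,0.1,4],[0,0,0.05,0,0,-0.2,4],[0,0,0.05,0,0,0.2,4],[0,0,0.05,0,0,-0.2,4],[0,0,0.05,0,0,0.2,4],[0,0,0.05,0,0,-0.1,4],[0,0,0,0,0,0,4],[0,0,0,0,0,0,4]]]'; python3 to.py 621.6 28.6 72 88.8
```

```text
time_s: 21.4
eef_pos: [621.3, 28.8, 78.5]
ee_rot: [-0.0, 0.013, 1.0, 0.0]
force: [0.2, -0.6, -0.5]
grip_width: 0.091
grip_force: 69.5
t 21.4 pos [621.29   28.758  78.548] yaw 88.47324447269797 tilt [-0.  0.] F [ 0.16  -0.555 -0.498] M [-0.05  -0.037 -0.047] w 7.8045849339528734 g 69.54357147216797 q [-0.142  0.669  1.362  0.     1.11  -1.686]
shift [-0.013 -0.006  0.262] turn [ 0.    -0.    -0.041]
```

```bash
python3 -m crank '[[[0,0,0.04,0,0,0.15,4],[0,0,0.04,0,0,-0.3,4],[0,0,0.04,0,0,0.3,4],[0,0,0.04,0,0,-0.3,4],[0,0,0.03,0,0,0.3,4],[0,0,0.03,0,0,-0.15,4],[0,0,0,0,0,0,4],[0,0,0,0,0,0,4]]]'; python3 to.py 621.6 28.6 72 88.8
```

```text
time_s: 22.2
eef_pos: [621.5, 28.7, 73.3]
ee_rot: [0.0, 0.013, 1.0, -0.0]
force: [0.6, -0.4, 2.7]
grip_width: 0.09
grip_force: 70.1
t 22.2 pos [621.497  28.719  73.287] yaw 88.49738216277301 tilt [ 0.001 -0.   ] F [ 0.596 -0.419  2.701] M [-0.049 -0.262 -0.011] w 7.65625146040887 g 70.05200743675232 q [-0.142  0.676  1.366 -0.     1.099 -1.686]
shift [-0.004 -0.005  0.052] turn [-0.001  0.005 -0.038]
```

```bash
python3 -m crank '[[[0,0,0.02,0,0,0.15,4],[0,0,0.02,0,0,-0.3,4],[0,0,0.02,0,0,0.3,4],[0,0,0.02,0,0,-0.3,4],[0,0,0,0,0,0.15,4],[0,0,0,0,0,0,4],[0,0,0,0,0,0,4],[0,0,0,0,0,0,4]]]'; python3 to.py 621.6 28.6 72 88.8
```

```text
time_s: 23.0
eef_pos: [621.7, 28.7, 72.1]
ee_rot: [0.001, 0.014, 1.0, -0.0]
force: [-0.5, 0.3, 7.0]
grip_width: 0.094
grip_force: 70.7
t 23.0 pos [621.694  28.696  72.056] yaw 88.42989795687674 tilt [ 0.001 -0.   ] F [-0.452  0.267  6.951] M [-0.064  0.098 -0.019] w 7.9995595597510425 g 70.7448148727417 q [-0.142  0.677  1.367 -0.     1.096 -1.685]
shift [ 0.004 -0.004  0.002] turn [-0.002  0.01  -0.046]
```

```bash
python3 -m crank '[[[0,0,0.02,0,0,0.15,4],[0,0,0.02,0,0,-0.3,4],[0,0,0.02,0,0,0.3,4],[0,0,0.02,0,0,-0.3,4],[0,0,0,0,0,0.15,4],[0,0,0,0,0,0,4],[0,0,0,0,0,0,4],[0,0,0,0,0,0,4]]]' 90; python3 to.py 621.6 28.6 72 88.8
```

```text
time_s: 23.8
eef_pos: [621.9, 28.7, 71.9]
ee_rot: [0.001, 0.014, 1.0, -0.0]
force: [-5.4, 0.6, 21.1]
grip_width: 0.088
grip_force: 91.0
t 23.8 pos [621.948  28.682  71.906] yaw 88.44027577690687 tilt [ 0.002 -0.001] F [-5.379  0.632 21.056] M [ 0.001  1.117 -0.01 ] w 7.550347967091135 g 90.95061421394348 q [-0.142  0.677  1.367 -0.     1.094 -1.685]
shift [ 0.014 -0.004 -0.004] turn [-0.004  0.018 -0.045]
```

The key stopped at TCP z = 71.9, which puts its origin at 57.9. The force is rising with no more travel, so it is home. Now the clockwise turn.

```bash
python3 -m crank '[[[0,0,-0.01,0,0,0.5,4],[0,0,0,0,0,0.7,4],[0,0,0,0,0,0.7,4],[0,0,0,0,0,0.7,4],[0,0,0,0,0,0.7,4],[0,0,0,0,0,0.7,4],[0,0,0,0,0,0.6,4],[0,0,0,0,0,0.4,4]]]' 110; python3 to.py 621.9 28.6 72 -6
```

```text
time_s: 24.6
eef_pos: [622.1, 28.8, 72.0]
ee_rot: [0.001, 0.356, 0.934, 0.0]
force: [-3.4, 1.7, 19.6]
grip_width: 0.087
grip_force: 107.8
t 24.6 pos [622.118  28.847  71.965] yaw 48.265601407828136 tilt [ 0.003 -0.   ] F [-3.382  1.716 19.562] M [0.208 0.756 0.069] w 7.413874894870694 g 107.81534671783447 q [-0.142  0.677  1.367  0.     1.094 -0.984]
shift [-0.    -0.013 -0.001] turn [0.02  0.01  6.783]
```

Torque is 0.07 N m, as expected. Continuing.

```bash
python3 -m crank '[[[0,0,0,0,0,0.6,4],[0,0,0,0,0,0.7,4],[0,0,0,0,0,0.7,4],[0,0,0,0,0,0.7,4],[0,0,0,0,0,0.7,4],[0,0,0,0,0,0.7,4],[0,0,0,0,0,0.7,4],[0,0,0,0,0,0.5,4]]]'; python3 to.py 621.9 28.6 72 -6
```

```text
time_s: 25.4
eef_pos: [622.5, 28.8, 72.0]
ee_rot: [0.002, 0.67, 0.742, 0.001]
force: [-1.9, 0.5, 17.5]
grip_width: 0.084
grip_force: 107.8
t 25.4 pos [622.485  28.806  71.988] yaw 5.834711738763556 tilt [ 0.004 -0.   ] F [-1.943  0.544 17.465] M [0.188 0.408 0.088] w 7.159348866233525 g 107.7878487110138 q [-0.142  0.678  1.367  0.     1.093 -0.243]
shift [-0.006 -0.024 -0.001] turn [0.029 0.003 1.479]
```

```bash
python3 -m crank '[[[0,0,0,0,0,0.2,4],[0,0,0,0,0,0.2,4],[0,0,0,0,0,0.2,4],[0,0,0,0,0,0.2,4],[0,0,0,0,0,0.2,4],[0,0,0,0,0,0,4],[0,0,0,0,0,0,4],[0,0,0,0,0,0,4]]]'; python3 to.py 621.9 28.6 72 -6
```

```text
time_s: 26.2
eef_pos: [622.5, 28.7, 72.0]
ee_rot: [0.002, 0.719, 0.695, 0.001]
force: [-1.8, 0.9, 18.2]
grip_width: 0.083
grip_force: 107.8
t 26.2 pos [622.533  28.748  71.969] yaw -1.9599177211846748 tilt [ 0.004 -0.   ] F [-1.819  0.861 18.2  ] M [0.183 0.307 0.142] w 7.102327704511697 g 107.84133911132812 q [-0.142  0.678  1.367  0.     1.093 -0.107]
shift [-0.007 -0.025 -0.001] turn [0.03  0.001 0.505]
```

```bash
python3 -m crank '[[[0,0,0,0,0,0.15,4],[0,0,0,0,0,0.15,4],[0,0,0,0,0,0.15,4],[0,0,0,0,0,0.15,4],[0,0,0,0,0,0,4],[0,0,0,0,0,0,4],[0,0,0,0,0,0,4],[0,0,0,0,0,0,4]]]'; python3 to.py 621.9 28.6 72 -8
```

```text
time_s: 27.0
eef_pos: [622.4, 28.8, 72.0]
ee_rot: [0.001, 0.748, 0.664, 0.001]
force: [-1.9, 1.8, 18.1]
grip_width: 0.088
grip_force: 107.9
t 27.0 pos [622.364  28.833  71.973] yaw -6.758025395648328 tilt [ 0.004 -0.   ] F [-1.897  1.817 18.145] M [0.117 0.528 0.092] w 7.479017755212412 g 107.93585300445557 q [-0.142  0.678  1.367  0.     1.094 -0.024]
shift [-0.011 -0.017 -0.001] turn [ 0.026 -0.001  0.155]
```

```bash
python3 -m crank '[[[0,0,0,0,0,0.15,4],[0,0,0,0,0,0.15,4],[0,0,0,0,0,0.1,4],[0,0,0,0,0,0,4],[0,0,0,0,0,0,4],[0,0,0,0,0,0,4],[0,0,0,0,0,0,4],[0,0,0,0,0,0,4]]]'; python3 to.py 621.9 28.6 72 -8
```

```text
time_s: 27.8
eef_pos: [622.3, 28.9, 72.0]
ee_rot: [0.001, 0.766, 0.643, 0.001]
force: [-3.6, 1.3, 18.3]
grip_width: 0.085
grip_force: 108.0
t 27.8 pos [622.257  28.887  71.984] yaw -9.940518701707878 tilt [ 0.003 -0.   ] F [-3.638  1.28  18.263] M [0.213 0.657 0.162] w 7.285749784210838 g 107.99058079719543 q [-0.141  0.678  1.367  0.     1.094  0.032]
shift [-0.014 -0.012 -0.001] turn [ 0.024 -0.001 -0.243]
```

```bash
python3 -m crank '[[[0,0,0,0,0,0.15,4],[0,0,0,0,0,0.15,4],[0,0,0,0,0,0.1,4],[0,0,0,0,0,0,4],[0,0,0,0,0,0,4],[0,0,0,0,0,0,4],[0,0,0,0,0,0,4],[0,0,0,0,0,0,4]]]'
python3 - <<'E'
from to import *
go(621.9,28.6,72,-8)
M=[]
S=[]
for i in range(6): S.append(capture("scene").astype(np.float32)); M.append(sense()["wrist_torque"])
print(np.mean(M,0)); S=np.mean(S,0).astype(np.uint8)
cv2.imwrite("pics/k5.png",cv2.resize(S[200:260,280:340],(600,600),interpolation=cv2.INTER_CUBIC))
E
```

```text
time_s: 28.6
eef_pos: [622.3, 28.9, 72.0]
ee_rot: [0.001, 0.783, 0.622, 0.001]
force: [-4.3, 0.7, 19.5]
grip_width: 0.089
grip_force: 108.1
t 28.6 pos [622.26   28.89   71.972] yaw -13.117566432540718 tilt [ 0.003 -0.   ] F [-4.287  0.696 19.451] M [0.233 0.609 0.46 ] w 7.5598590688208605 g 108.0704391002655 q [-0.141  0.678  1.367  0.     1.094  0.087]
shift [-0.015 -0.011 -0.001] turn [ 0.024 -0.001 -0.64 ]
[0.253 0.609 0.375]
```

View pics/k5.png

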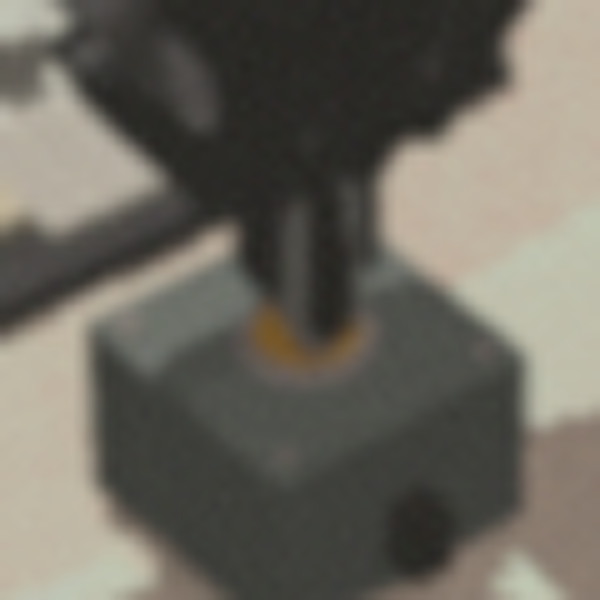

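The key's shoulder sits on the brass face at crop (305,345). Torque rose sharply from about 0.14 to 0.38 N m, so the switch is at its stop. The key is still gripped and held turned, so I'm handing in.

```bash
python3 -c "
from rig import *
print(finish_job())"
```

```text
the job is handed in; nothing more can be done
None
```

I handed the job in at about 29 s. The straightedge lies flush on the panel's near edge, about 1 mm off centre, and the square-headed key is fully home, turned clockwise to the stop and still held there; the hand-in gave no verdict.

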